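Sugar in the mug, strainer held over it for the tea

TASK

The tea has brewed and I am about to pour: first drop both brown sugar lumps into the mug, then lift the tea strainer out of its drip cup, bring it across the table and hold it level over the mug, centred on the mouth, with its bowl about a finger's breadth above the rim and never touching the mug. Finish holding it still there, without putting it down or letting go, so that I can pour through it; leave the mug, saucer, drip cup, jars and teapot standing where they are.

Things in the scene. Friction and masses are not known exactly. Their poses are not given: they have to be found in the camera images.
- sugar_a_centre (a point): Centre of one rough brown sugar lump, a block 26 x 18 x 15 mm (x, y, z), 10 g, lying flat on the saucer (its centre is 12.5 mm above the table). Axes x along its 26 mm length, y across its 18 mm width, z up. At the start its x axis points within about 50 degrees of straight away from the robot.
- sugar_b_centre (a point): Centre of the other brown sugar lump, the same in every way; the two lie about 45 mm apart (centre to centre) on the saucer, one nearer the robot than the other, roughly end to end.
- saucer: White saucer, 140 mm across, 16 mm high at the rim, its flat middle (about 78 mm across) 5 mm above the table. Loose, 0.24 kg. Origin at the centre of its underside, z up.
- mug_mouth (a point): Centre of the mug's mouth, in the plane of its rim, 101 mm above the table. Green and white mug, outside 79 mm across, inside about 68 mm across, inner floor 7 mm above the table, loose, 0.28 kg. Its handle sticks out 76 mm from this point along the point's -y axis, between 10 and 94 mm above the table, on the far or right side of the mug as the robot sees it. z up.
- mug: The same mug; origin under it, 18.5 mm from the cup's axis towards the handle, at table height; axes as mug_mouth.
- strainer_grip (a point): Where to hold the steel tea strainer: the middle of its straight wooden handle, 13 mm wide (y), 12 mm thick (z), 76 mm long along the strainer's x axis; 53.5 mm above the table at the start, with the handle level. Axes are the strainer's: x from the handle towards the bowl, z up (out of the bowl's mouth). Strainer about 75 g; most of the weight is in the bowl, so grip firmly.
- strainer_foot (a point): Lowest point of the strainer: centre of the underside of its perforated bowl, 98 mm ahead of (x) and 36 mm below (z) strainer_grip; same axes. The bowl is 32 mm across at this foot, widens to 62 mm, and carries a flat flange 83 mm across whose underside is 27.5 mm above this point; a small lug reaches 52 mm ahead. The handle ends 151 mm behind this point.
- drip_cup: Round steel drip cup, 79 mm across, 45 mm high, loose, 0.26 kg, in which the strainer's bowl hangs by its flange (about 3 mm play): lift the strainer straight up by at least 35 mm to clear it. Origin at the centre of its underside, z up. Mug and drip cup stand left and right of the saucer; which is on which side changes.
- jar_green: Bystander: glass jar with a green lid, 68 mm across, 84 mm high, between mug and drip cup. Origin at the centre of its underside.
- jar_black: Bystander: glass jar with a black lid, 76 mm across, 98 mm high, between mug and drip cup; the two jars stand one behind the other and may be swapped. Origin at the centre of its underside.
- teapot: Bystander: dark blue-green teapot, 132 mm high, body 128 mm across, spout and handle reach 118 mm and 107 mm from its axis; at the back of the table, behind the jars and to their right. Origin at the centre of its underside.
Not all that is in view belongs to the job. Leave any blue look-alike of the mug alone.

How it is judged:
By the outcome, as a careful person would: the job done as asked, in the order asked, and still so for the second after the job is handed in, while the arm keeps its last pose, push and grip.
It also fails if it takes over 72 s, if anything falls off the work surface, if the arm or the gripper's body presses on something with over 40 N, if the wrist force passes 120 N, or if a joint passes its speed limit or range.

ROBOT

A 6-joint arm with a two-finger parallel gripper is mounted at the origin on a cart in front of the work surface, level with it; the furniture and walls round the work are solid. World frame = base frame: x ahead of the robot, y to its left, z up, the work surface at z = 0. Lengths are in mm, angles in rad, forces in N, time in s.
With the tool pointing down it reaches from about 400 to 925 mm from the base axis. Payload 12.5 kg.
Tool frame: the origin (TCP) lies midway between the tips of the shut fingers; the grasp point (between the pads) lies 19 mm behind it; z points along the fingers, y is the line along which they close (so a half turn about z gives the same grasp; the last joint's range is limited). The gripper opens to 95 mm and grips with 3 to 60 N. Pads are 20 mm wide; open, the fingers measure 119 mm over their backs; the gripper's body (75 mm by 180 mm) begins 59 mm behind the grasp point.
Start: joints at [0.999, 0.491, 1.559, -0, 1.092, -0.106], TCP at [280.698, 558.44, 214.661] pointing down, gripper open.
Joint ranges: [-3.1, 3.1], [-0.84, 2.19], [0.05, 2.79], [-1.13, 4.28], [0.06, 2.93], [-2.69, 2.69]. Speed limits (rad/s): [2.22, 2.22, 2.79, 3.14, 3.14, 3.14].

INTERFACE

Orientations are given as [roll, pitch, yaw] about the fixed x, y, z axes, in that order (R = Rz(yaw) Ry(pitch) Rx(roll)).
In Python, from cell import state, read_camera, camera_info, env gives the robot as it stands.
- The arm moves only by the tool move_arm, never from a script. Its argument "commands" is a list of rows, each a list of 3 entries, a list of its own where there are three numbers: the shift along the world's x, y, z in cm, then the turn, a rotation vector about the world's x, y, z in degrees, then the opening, from 0 (shut) to 1 (fully open). A call has 1 to 10 rows; each row shifts and turns the commanded pose from where the row before left it; what a row does not reach is not made up. A row lasts 1/10 s, in which the tool goes at most 50 mm and 8.59 degrees, less where a joint would pass 70% of its speed; a pose out of reach is approached as far as the arm can. A call with a gripper value outside its range is refused whole. The fingers move at their own pace and stop on an object; the grip force is fixed at half the most. Time passes only in rows, so rows that do not move let the fingers close. It gives the time, the measured TCP pose, the force, the opening and the grip force at its end, in the units of the state.
- state(): the state, without advancing time (a new reading comes with each control period).
- read_camera(name): name is "side" or "top"; returns the picture (400x640x3 uint8, blue, green, red); there is no depth.
- camera_info(name): a dict with "K" (3x3 intrinsics, pixels), "cam_to_world" (4x4, takes a point from camera to world coordinates). Camera axes: x right, y down, z forward; pixel columns grow to the right and rows downward; lengths in mm; the calibration is good to about 2 mm. A picture is of the moment at which its call begins. camera_info takes no time and is no camera call.
- env.job_done(): hands the job in; it is judged then, once.
The state is a dict: "t": time; "joints": joint angles; "qvel": joint speeds; "tau": joint torques, N m; "eef_pos": TCP position; "tcp_rot": TCP orientation; "ft_force": force on the tool from outside, world axes, zero at the start; "moment": the same for the moment, N m; "opening": opening from 0.0 (shut) to 1.0 (fully open); "grip_force": force on a finger pad.
Only numpy, scipy, OpenCV 4.12 (cv2) and the standard library are available. Lean on these libraries where they do the work, as an engineer would, in place of code of your own. Each camera call takes 0.05 s, during which the arm holds its last target. There are 200 camera calls.

## Working session

There is one attempt and no reset: what is moved stays moved. The work goes in short steps, Python scripts to look and compute and a tool call to move; the robot and the scene stay as the last step left them, time stands still between calls to the robot, and variables do not carry over. Pictures are saved under pics/ and viewed, at most 13 in all, crops included, and the job is handed in when it is done.

Besides the shell and the picture viewer there is one more tool, called in YAML: its name, and indented under it one key for each argument. move_arm: Moves the arm, as the interface text tells. Its arguments: {"type":"object","properties":{"commands":{"type":"array"}},"required":["commands"]}

```bash
mkdir -p pics; ls; python3 - <<'E'
from cell import *
import cv2,numpy as np
for n in("top","side"):
    im=read_camera(n);cv2.imwrite(f"pics/{n}0.png",im)
    c=camera_info(n);print(n,np.round(c["K"],1).tolist(),np.round(c["cam_to_world"],3).tolist())
s=state();print(s)
E
```

```text
pics
top [[510.2, 0.0, 324.9], [0.0, 510.2, 203.2], [0.0, 0.0, 1.0]] [[-0.016, -0.996, 0.089, 386.922], [-1.0, 0.017, 0.004, 156.014], [-0.005, -0.089, -0.996, 1710.454], [0.0, 0.0, 0.0, 1.0]]
side [[369.9, 0.0, 324.3], [0.0, 369.9, 200.6], [0.0, 0.0, 1.0]] [[0.797, -0.42, 0.435, 134.846], [-0.604, -0.531, 0.595, -434.117], [-0.019, -0.736, -0.676, 747.918], [0.0, 0.0, 0.0, 1.0]]
{'t': 0.1, 'joints': array([ 9.99406284e-01,  4.91452831e-01,  1.55940286e+00, -4.22629131e-06,
        1.09174537e+00, -1.05595052e-01]), 'qvel': array([-1.10397918e-03, -1.11636643e-03, -2.18991968e-03, -3.42748410e-05,
       -2.41337009e-03, -6.70682286e-04]), 'tau': array([ 3.72264374e-03, -6.13615036e+01, -2.58610046e+01,  6.94926898e-02,
        4.68456605e-02, -9.97138227e-05]), 'eef_pos': array([280.55826911, 558.22776398, 214.1441141 ]), 'tcp_rot': array([-3.14058947e+00, -1.02557117e-04,  2.67579956e+00]), 'ft_force': array([ 0.66626475, -0.45410378, -0.07019148]), 'moment': array([-0.03032434, -0.04264926, -0.01648321]), 'grip_force': 0.0, 'opening': 0.9994516283122447}
```

View pics/top0.png

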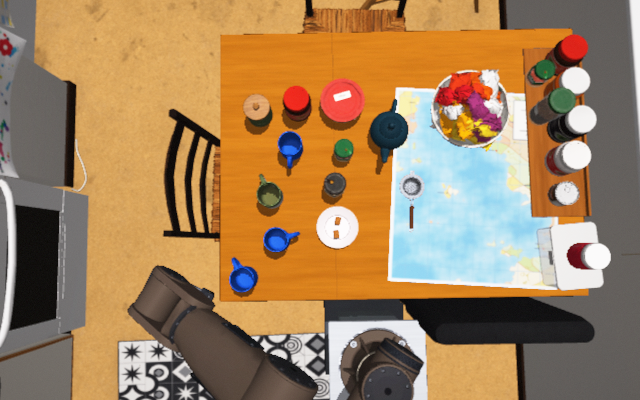

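View pics/side0.png

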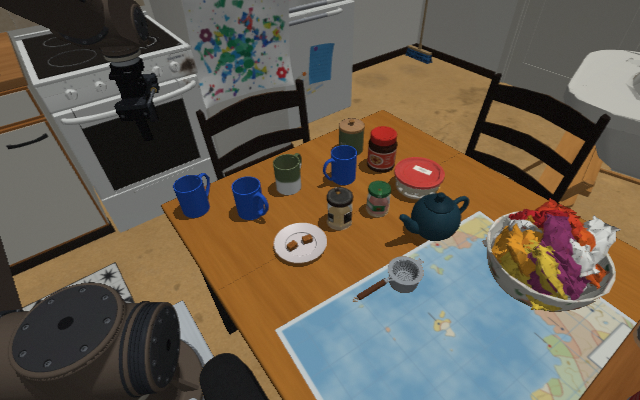

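The top view shows the green mug at (269,195) with its handle up and to the left. The saucer is at (337,227) with lumps at (337,221) and (336,234). The strainer bowl is at (412,187) with its handle at (411,217), and the jars are at (344,149) and (334,185). There are three mugs of another colour, all blue, at (290,148), (277,240) and (243,278). Only (269,195) is green and white, so that is the one meant. I'll confirm it in an enlarged crop and measure.

```bash
cat > h.py <<'E'
from cell import *
import cv2,numpy as np
def ray(n,u,v):
    c=camera_info(n);T=np.array(c["cam_to_world"]);d=T[:3,:3]@np.linalg.inv(c["K"])@[u,v,1]
    return T[:3,3],d
def onz(n,p,z):
    o,d=ray(n,*p);return (o+d*(z-o[2])/d[2])[:2]
def proj(n,P):
    c=camera_info(n);T=np.linalg.inv(c["cam_to_world"]);q=np.array(c["K"])@(T[:3,:3]@P+T[:3,3]);return q[:2]/q[2]
def blobs(m,lo,hi):
    k,l,s,c=cv2.connectedComponentsWithStats(m.astype(np.uint8));
    return [(s[i,4],np.round(c[i],1),s[i,:4],l==i) for i in range(1,k) if lo<=s[i,4]<=hi]
def axis(l):
    y,x=np.nonzero(l);p=np.c_[x,y].astype(float);w,v=np.linalg.eigh(np.cov((p-p.mean(0)).T));return p.mean(0),v[:,1],np.sqrt(w)
E
python3 - <<'E'
from h import *
t=cv2.imread("pics/top0.png");s=cv2.imread("pics/side0.png")
A=t[130:250,230:430];B=s[140:320,230:440]
A=cv2.resize(A,None,fx=4,fy=4,interpolation=cv2.INTER_CUBIC)[:, :800];B=cv2.resize(B,None,fx=3.8,fy=3.3,interpolation=cv2.INTER_CUBIC)[:590]
cv2.imwrite("pics/ct.png",A);cv2.imwrite("pics/cs.png",B)
E
```

```text
(no output)
```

View pics/ct.png

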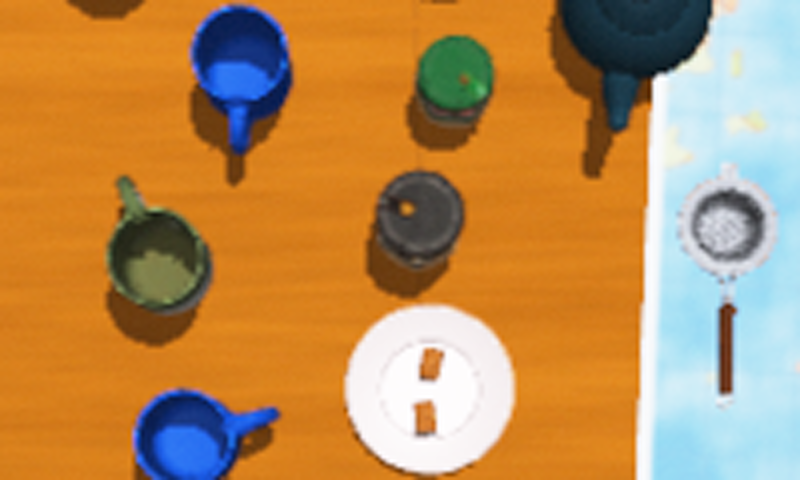

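View pics/cs.png

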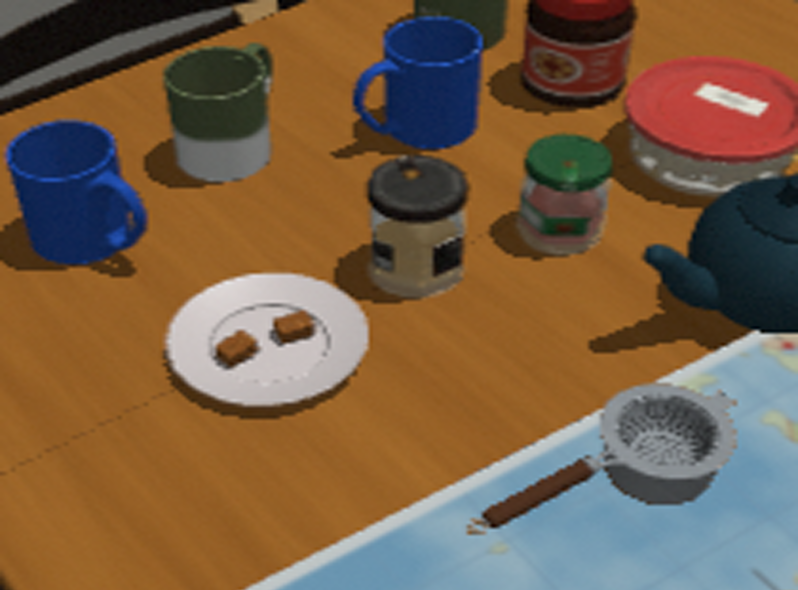

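The crops confirm the green and white mug, with its handle on the far side. The two brown lumps lie end to end, and the strainer handle points towards the robot.

```bash
python3 - <<'E'
from h import *
t=cv2.imread("pics/top0.png");s=cv2.imread("pics/side0.png")
H=cv2.cvtColor(t,cv2.COLOR_BGR2HSV);HS=cv2.cvtColor(s,cv2.COLOR_BGR2HSV)
def win(m,x0,x1,y0,y1):
    r=np.zeros(m.shape,bool);r[y0:y1,x0:x1]=m[y0:y1,x0:x1];return r
# sugar
def sug(n,im,w,):
    h=cv2.cvtColor(im,cv2.COLOR_BGR2HSV);m=win((h[...,1]>70)&(h[...,0]<25),*w)
    for b in blobs(m,10,300):
        c,v,sd=axis(b[3]);z=20 if n=="top" else 15
        P=onz(n,c,z);Q=onz(n,c+v*5,z)-P;print(n,"sugar",b[0],c,P.round(1),"yaw",np.degrees(np.arctan2(Q[1],Q[0])).round(0))
sug("top",t,(322,352,214,243));sug("side",s,(282,320,228,258))
def han(n,im,w):
    h=cv2.cvtColor(im,cv2.COLOR_BGR2HSV);m=win((h[...,2]<150)&((h[...,0]<15)|(h[...,0]>165))&(h[...,1]>60),*w)
    for b in blobs(m,15,500):
        c,v,sd=axis(b[3]);P=onz(n,c,57);Q=onz(n,c+v*5,57)-P;print(n,"handle",b[0],c,b[2],P.round(1),"yaw",np.degrees(np.arctan2(Q[1],Q[0])).round(1))
han("top",t,(400,425,200,235));han("side",s,(350,392,272,305))
def circ(n,m,z,lab,k=5):
    m=cv2.morphologyEx(m.astype(np.uint8),cv2.MORPH_CLOSE,np.ones((3,3)));m=cv2.morphologyEx(m,cv2.MORPH_OPEN,cv2.getStructuringElement(2,(k,k)))
    c,_=cv2.findContours(m,0,1);c=max(c,key=cv2.contourArea);c=cv2.convexHull(c);e=cv2.fitEllipse(c);print(lab,np.round(e[0],1),np.round(e[1],1),onz(n,e[0],z).round(1))
circ("top",win((H[...,0]>24)&(H[...,0]<60)&(H[...,1]>50),250,290,170,212),101,"mug",9)
circ("top",win((H[...,1]<60)&(H[...,2]>120),310,362,200,252),14,"saucer")
circ("top",win((H[...,1]<55),398,426,174,200),46,"flange",7)
for u,v in((344,148.5),):print("green",onz("top",(u,v),84))
print("black",onz("top",(335,183),98))
# flange far lug / side-view checks
for z,p in((101,proj("side",np.array([0,0,0.]))),):pass
m=win((HS[...,0]>24)&(HS[...,0]<60)&(HS[...,1]>40),270,305,150,190)
y,x=np.nonzero(m);print("side green bbox",x.min(),x.max(),y.min(),y.max())
E
```

```text
top sugar 39 [337.20512821 220.46153846] [480.4 122.8] yaw 164.0
top sugar 37 [335.94594595 233.97297297] [435.7 127.8] yaw 178.0
side sugar 78 [306.71794872 238.55128205] [479.9 120.9] yaw 174.0
side sugar 80 [291.675  245.1125] [436.1 126.5] yaw -169.0
top handle 66 [411.04545455 216.51515152] [410 206   4  22] [ 487.1 -116.1] yaw 177.5
side handle 185 [370.88648649 289.14054054] [357 279  29  21] [ 485.9 -117.8] yaw 176.5
mug [268.6 193.9] [23.5 26.3] [564.1 340.5]
saucer [336.9 227. ] [41.6 41.7] [459.  124.1]
flange [411.2 185.9] [24.7 26.3] [ 588.4 -121.7]
green [709.18568598  97.77110252]
black [595.57440921 129.12523151]
side green bbox 273 300 153 182
```

The two views agree to about 2 mm. I have lump B (near) at (436,127) with yaw about 2°, and lump A (far) at (480,122) with yaw about -13°. The mug mouth is at (564,340). The strainer grip is at (486.5,-117) with yaw -3°. I'll set out for lump B.

move_arm:
  commands:
    - [[1.55,-4.3,0],[0,0,2.87],0.42]
    - [[1.55,-4.3,0],[0,0,2.87],0.42]
    - [[1.55,-4.3,0],[0,0,2.87],0.42]
    - [[1.55,-4.3,0],[0,0,2.87],0.42]
    - [[1.55,-4.3,0],[0,0,2.87],0.42]
    - [[1.55,-4.3,0],[0,0,2.87],0.42]
    - [[1.55,-4.3,0],[0,0,2.87],0.42]
    - [[1.55,-4.3,0],[0,0,2.87],0.42]
    - [[1.55,-4.3,0],[0,0,2.87],0.42]
    - [[1.55,-4.3,0],[0,0,2.87],0.42]

```text
t: 1.1
eef_pos: [435.9, 126.7, 214.7]
tcp_rot: [3.141, 0.0, -3.104]
ft_force: [0.7, 0.5, 0.7]
opening: 0.42
grip_force: 0.0
```

move_arm:
  commands:
    - [[0,0,-2.5],[0,0,0],0.42]
    - [[0,0,-3],[0,0,0],0.42]
    - [[0,0,-3],[0,0,0],0.42]
    - [[0,0,-3],[0,0,0],0.42]
    - [[0,0,-2.5],[0,0,0],0.42]
    - [[0,0,-1],[0,0,0],0.42]
    - [[0,0,0],[0,0,0],0.42]
    - [[0,0,0],[0,0,0],0.42]

```text
t: 1.9
eef_pos: [436.0, 128.5, 65.3]
tcp_rot: [3.141, 0.001, -3.106]
ft_force: [0.5, -0.2, 0.6]
opening: 0.417
grip_force: 0.0
```

```bash
python3 - <<'E'
from h import *
s=read_camera("side");cv2.imwrite("pics/cs1.png",cv2.resize(s[180:290,230:380],None,fx=5,fy=5,interpolation=cv2.INTER_CUBIC))
E
```

```text
(no output)
```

View pics/cs1.png

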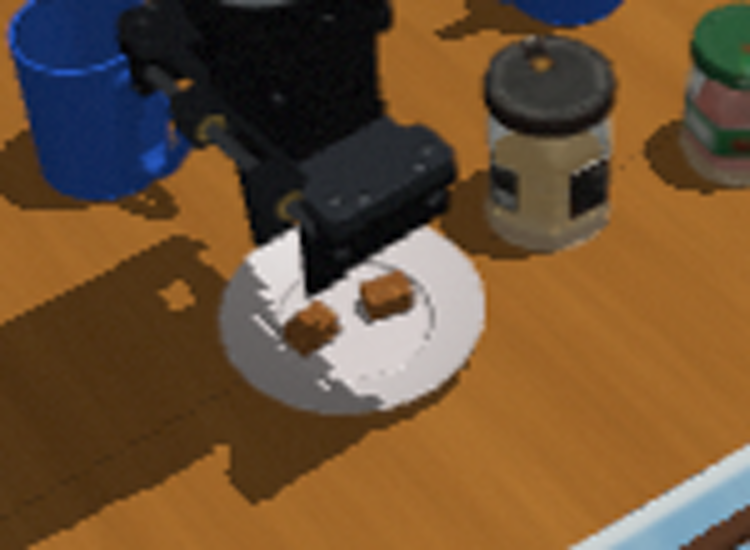

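The side crop shows the gripper square above the lumps. The near finger's tip is just beside lump B, at crop (310,325), and clear of lump A at (387,295). I'll go down and grip.

move_arm:
  commands:
    - [[0,-0.1,-1.5],[0,0,0],0.42]
    - [[0,0,-1.5],[0,0,0],0.42]
    - [[0,0,-1.2],[0,0,0],0.42]
    - [[0,0,-0.8],[0,0,0],0.42]
    - [[0,0,-0.5],[0,0,0],0.42]
    - [[0,0,0],[0,0,0],0.15]
    - [[0,0,0],[0,0,0],0.1]
    - [[0,0,0],[0,0,0],0.1]
    - [[0,0,0],[0,0,0],0.1]
    - [[0,0,0],[0,0,0],0.1]

```text
t: 2.95
eef_pos: [435.9, 127.5, 10.1]
tcp_rot: [3.141, 0.001, -3.106]
ft_force: [-0.4, -0.3, 7.2]
opening: 0.185
grip_force: 30.0
```

move_arm:
  commands:
    - [[0,0,1],[0,0,0],0.1]
    - [[0,0,3],[0,0,0],0.1]
    - [[0,0,4],[0,0,0],0.1]
    - [[0,0,4.5],[0,0,0],0.1]
    - [[2,3,3],[0,0,0],0.1]
    - [[2.2,3.6,0],[0,0,0],0.1]
    - [[2.2,3.6,0],[0,0,0],0.1]
    - [[2.2,3.6,0],[0,0,0],0.1]
    - [[2.2,3.6,0],[0,0,0],0.1]
    - [[1.3,2.3,0],[0,0,0],0.1]

```text
t: 3.95
eef_pos: [557.4, 326.7, 165.2]
tcp_rot: [3.141, 0.0, -3.106]
ft_force: [0.6, -1.0, -0.4]
opening: 0.188
grip_force: 30.0
```

move_arm:
  commands:
    - [[0.7,1.5,0],[0,0,0],0.1]
    - [[0,0,0],[0,0,0],0.1]
    - [[0,0,0],[0,0,0],0.1]

```text
t: 4.25
eef_pos: [563.1, 339.0, 164.8]
tcp_rot: [-3.141, -0.001, -3.106]
ft_force: [-0.1, -0.6, 0.3]
opening: 0.184
grip_force: 30.0
```

```bash
python3 - <<'E'
from h import *
s=read_camera("side");cv2.imwrite("pics/cs2.png",cv2.resize(s[90:240,220:360],None,fx=4,fy=4,interpolation=cv2.INTER_CUBIC))
E
```

```text
(no output)
```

View pics/cs2.png

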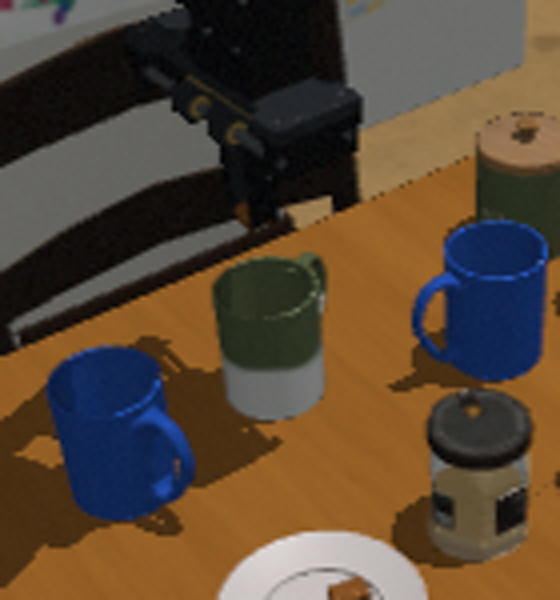

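Lump B is held, visible at crop (243,212), above the mug. I'll cross-check the mouth position with the side view rim, at crop (268,289).

```bash
python3 - <<'E'
from h import *
print(onz("side",(220+268/4,90+289/4),101), proj("side",np.array([564,340.5,101])), proj("side",np.array([563,339,164.])))
E
```

```text
[564.88753045 334.15469404] [285.56869551 161.34781135] [283.55212322 143.63734542]
```

move_arm:
  commands:
    - [[0,0,-1.5],[0,0,0],0.1]
    - [[0,0,-2],[0,0,0],0.1]
    - [[0,0,-2],[0,0,0],0.1]
    - [[0,0,-1.5],[0,0,0],0.1]
    - [[0,0,-0.5],[0,0,0],0.1]
    - [[0,0,0],[0,0,0],0.1]
    - [[0,0,0],[0,0,0],0.32]
    - [[0,0,0],[0,0,0],0.32]
    - [[0,0,0],[0,0,0],0.32]
    - [[0,0,0],[0,0,0],0.32]

```text
t: 5.3
eef_pos: [563.8, 339.5, 90.1]
tcp_rot: [3.141, 0.001, -3.106]
ft_force: [-0.8, -0.1, 0.1]
opening: 0.317
grip_force: 0.0
```

move_arm:
  commands:
    - [[0,0,3],[0,0,0],0.32]
    - [[0,0,4],[0,0,0],0.32]
    - [[0,0,3],[0,0,0],0.42]
    - [[-1.4,-3.6,0],[0,0,-2.5],0.42]
    - [[-1.4,-3.6,0],[0,0,-2.5],0.42]
    - [[-1.4,-3.6,0],[0,0,-2.5],0.42]
    - [[-1.4,-3.6,0],[0,0,-2.5],0.42]
    - [[-1.4,-3.6,0],[0,0,-2.5],0.42]
    - [[-1.4,-3.7,0],[0,0,-2.5],0.42]
    - [[0,0,-4],[0,0,0],0.42]

```text
t: 6.3
eef_pos: [480.6, 119.9, 153.2]
tcp_rot: [3.139, 0.008, 2.911]
ft_force: [1.2, 0.8, -1.0]
opening: 0.42
grip_force: 0.0
```

move_arm:
  commands:
    - [[0,0,-4],[0,0,0],0.42]
    - [[0,0,-4],[0,0,0],0.42]
    - [[0,0,-2],[0,0,0],0.42]
    - [[0,0,0],[0,0,0],0.42]

```text
t: 6.7
eef_pos: [478.6, 122.3, 47.7]
tcp_rot: [-3.14, -0.004, 2.915]
ft_force: [0.2, 0.0, 0.7]
opening: 0.418
grip_force: 0.0
```

```bash
python3 - <<'E'
from h import *
s=read_camera("side");t=read_camera("top")
h=cv2.cvtColor(s,cv2.COLOR_BGR2HSV);m=(h[...,1]>70)&(h[...,0]<25);r=np.zeros_like(m);r[228:258,288:322]=m[228:258,288:322]
for b in blobs(r,20,200):print(b[0],b[1],b[2],onz("side",b[1],15))
cv2.imwrite("pics/cs3.png",np.hstack([cv2.resize(s[130:270,240:340],None,fx=4,fy=4,interpolation=cv2.INTER_CUBIC),cv2.resize(t[175:245,250:300],None,fx=8,fy=8,interpolation=cv2.INTER_CUBIC)]))
E
```

```text
64 [306.6 239.3] [302 236  11   8] [478.1539231  118.94374899]
```

View pics/cs3.png

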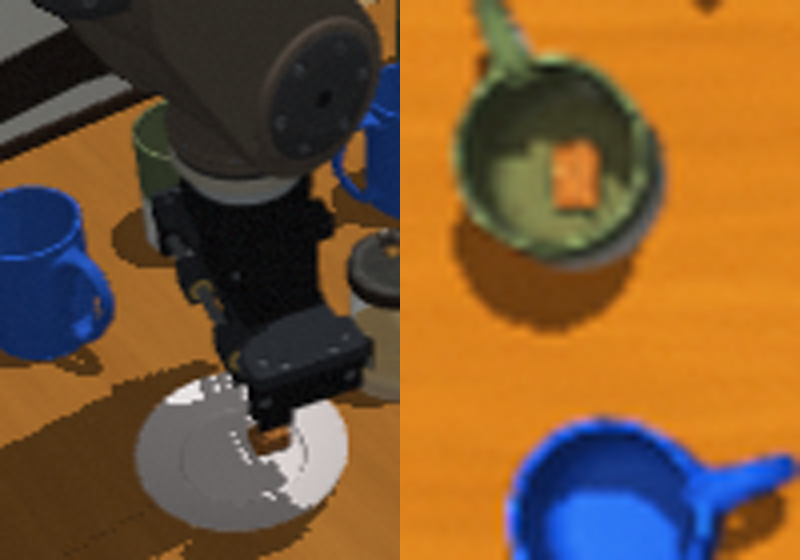

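Lump B lies inside the mug, at right crop (575,175). Lump A is between the fingers at left crop (270,438).

move_arm:
  commands:
    - [[0.1,-0.1,-1.2],[0,0,0],0.42]
    - [[0,0,-1.2],[0,0,0],0.42]
    - [[0,0,-0.8],[0,0,0],0.42]
    - [[0,0,-0.5],[0,0,0],0.42]
    - [[0,0,0],[0,0,0],0.15]
    - [[0,0,0],[0,0,0],0.1]
    - [[0,0,0],[0,0,0],0.1]
    - [[0,0,0],[0,0,0],0.1]
    - [[0,0,0],[0,0,0],0.1]

```text
t: 7.7
eef_pos: [480.9, 121.5, 12.9]
tcp_rot: [3.141, 0.001, 2.915]
ft_force: [0.3, 0.6, 2.3]
opening: 0.186
grip_force: 30.0
```

move_arm:
  commands:
    - [[0,0,1],[0,0,0],0.1]
    - [[0,0,3],[0,0,0],0.1]
    - [[0,0,4],[0,0,0],0.1]
    - [[0,0,4.5],[0,0,0],0.1]
    - [[0.8,2.2,3],[0,0,0],0.1]
    - [[1.4,3.6,0],[0,0,0],0.1]
    - [[1.4,3.6,0],[0,0,0],0.1]
    - [[1.4,3.7,0],[0,0,0],0.1]
    - [[1.4,3.7,0],[0,0,0],0.1]
    - [[1.2,3.3,0],[0,0,0],0.1]

```text
t: 8.7
eef_pos: [556.9, 324.2, 168.6]
tcp_rot: [3.141, 0.0, 2.915]
ft_force: [0.0, -0.5, -0.9]
opening: 0.186
grip_force: 30.0
```

move_arm:
  commands:
    - [[0.6,1.7,0],[0,0,0],0.1]
    - [[0,0,-1.5],[0,0,0],0.1]
    - [[0,0,-2],[0,0,0],0.1]
    - [[0,0,-2],[0,0,0],0.1]
    - [[0,0,-1.5],[0,0,0],0.1]
    - [[0,0,-0.5],[0,0,0],0.1]
    - [[0,0,0],[0,0,0],0.1]
    - [[0,0,0],[0,0,0],0.32]
    - [[0,0,0],[0,0,0],0.32]
    - [[0,0,0],[0,0,0],0.32]

```text
t: 9.7
eef_pos: [562.9, 339.5, 93.4]
tcp_rot: [3.141, 0.001, 2.915]
ft_force: [-0.2, 0.4, -0.8]
opening: 0.316
grip_force: 0.0
```

move_arm:
  commands:
    - [[0,0,0],[0,0,0],0.32]
    - [[0,0,3],[0,0,0],0.32]
    - [[0,0,4],[0,0,0],0.32]
    - [[0,0,4],[0,0,0],0.42]
    - [[0,0,1],[0,0,0],0.42]
    - [[-0.8,-4.8,0],[0,0,1],0.42]
    - [[-0.8,-4.8,0],[0,0,1],0.42]
    - [[-0.8,-4.8,0],[0,0,1],0.42]
    - [[-0.8,-4.8,0],[0,0,1],0.42]
    - [[-0.8,-4.8,0],[0,0,1],0.42]

```text
t: 10.7
eef_pos: [521.9, 97.7, 212.4]
tcp_rot: [3.142, -0.0, 3.003]
ft_force: [0.7, 0.1, -0.7]
opening: 0.421
grip_force: 0.0
```

move_arm:
  commands:
    - [[-0.7,-4.3,0],[0,0,1],0.42]
    - [[-0.7,-4.3,0],[0,0,1],0.42]
    - [[-0.7,-4.3,0],[0,0,1],0.42]
    - [[-0.7,-4.3,0],[0,0,1],0.42]
    - [[-0.7,-4.2,0],[0,0,1],0.42]
    - [[0,0,-4],[0,0,0],0.42]
    - [[0,0,-4],[0,0,0],0.42]
    - [[0,0,-4],[0,0,0],0.42]
    - [[0,0,-1],[0,0,0],0.42]
    - [[0,0,0],[0,0,0],0.42]

```text
t: 11.7
eef_pos: [487.2, -114.4, 81.8]
tcp_rot: [3.141, -0.003, 3.089]
ft_force: [0.4, -0.2, 0.3]
opening: 0.421
grip_force: 0.0
```

```bash
python3 - <<'E'
from h import *
s=read_camera("side");t=read_camera("top")
cv2.imwrite("pics/cs4.png",np.hstack([cv2.resize(s[210:320,330:440],None,fx=4,fy=4,interpolation=cv2.INTER_CUBIC),cv2.resize(t[175:230,250:295],None,fx=8,fy=8,interpolation=cv2.INTER_CUBIC)]))
h=cv2.cvtColor(t,cv2.COLOR_BGR2HSV);m=np.zeros(h.shape[:2],np.uint8);w=(slice(175,212),slice(250,290));m[w]=((h[...,0]>24)&(h[...,0]<60)&(h[...,1]>50))[w]
m=cv2.morphologyEx(m,cv2.MORPH_CLOSE,np.ones((7,7)));m=cv2.morphologyEx(m,cv2.MORPH_OPEN,cv2.getStructuringElement(2,(11,11)))
c,_=cv2.findContours(m,0,1);c=max(c,key=cv2.contourArea);e=cv2.minEnclosingCircle(c);f=cv2.fitEllipse(c);print(e,f,onz("top",e[0],101),onz("top",f[0],101),onz("top",(269.4,194.8),101))
E
```

```text
((268.5, 193.5), 13.209944725036621) ((268.73687744140625, 193.97537231445312), (22.935932159423828, 25.31891632080078), 140.4943084716797) [565.22975165 340.84137229] [563.69930049 340.09912914] [561.03140753 338.01104669]
```

View pics/cs4.png

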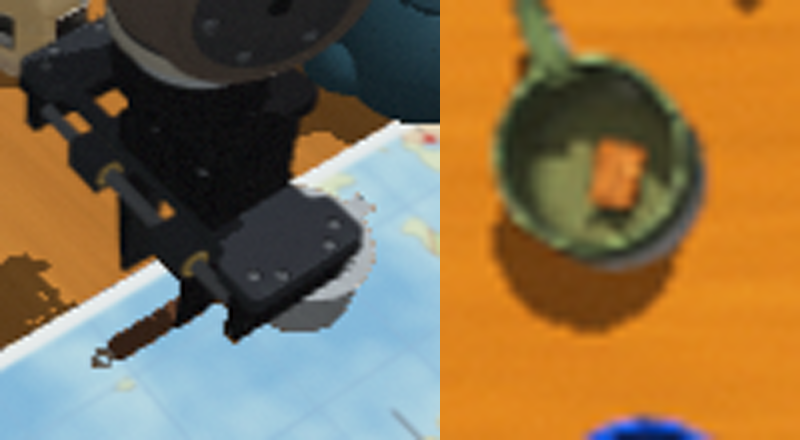

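The fingers straddle the handle at left crop (185,310). In the mug an orange block with a dark shadow under it is visible at right crop (618,172), which fits the two lumps being stacked. I'll go down on the handle, and check the saucer at the same time.

move_arm:
  commands:
    - [[0,-0.25,-1.5],[0,0,0],0.42]
    - [[0,0,-1.5],[0,0,0],0.42]
    - [[0,0,-1.2],[0,0,0],0.42]
    - [[0,0,-0.5],[0,0,0],0.42]
    - [[0,0,0],[0,0,0],0.25]
    - [[0,0,0],[0,0,0],0.18]
    - [[0,0,0],[0,0,0],0.1]
    - [[0,0,0],[0,0,0],0.0]
    - [[0,0,0],[0,0,0],0.0]
    - [[0,0,0],[0,0,0],0.0]

```text
t: 12.8
eef_pos: [487.8, -117.1, 35.9]
tcp_rot: [-3.142, 0.0, 3.089]
ft_force: [-0.2, -0.4, 1.3]
opening: 0.136
grip_force: 30.0
```

```bash
python3 - <<'E'
from h import *
for n,w in(("side",(slice(222,265),slice(272,330))),("top",(slice(205,248),slice(316,358))),("top",(slice(185,205),slice(260,280)))):
    im=read_camera(n);h=cv2.cvtColor(im,cv2.COLOR_BGR2HSV);m=np.zeros(h.shape[:2],np.uint8)
    m[w]=((h[...,1]>120)&(h[...,0]<20))[w];print(n,[(b[0],b[1],b[2]) for b in blobs(m,5,900)])
E
```

```text
side [(np.int32(751), array([301.9, 244.5]), array([272, 222,  58,  43], dtype=int32))]
top [(np.int32(224), array([335.1, 209.1]), array([316, 205,  42,  19], dtype=int32)), (np.int32(88), array([319.7, 242.6]), array([316, 231,  15,  17], dtype=int32))]
top [(np.int32(6), array([278.3, 185.7]), array([277, 185,   3,   3], dtype=int32)), (np.int32(58), array([271.7, 196.2]), array([268, 192,   8,  10], dtype=int32))]
```

The saucer is empty, so both lumps are in the mug. The handle is gripped at 13 mm. I'll lift it straight up.

move_arm:
  commands:
    - [[0,0,0.4],[0,0,0],0]
    - [[0,0,0.7],[0,0,0],0]
    - [[0,0,1],[0,0,0],0]
    - [[0,0,1.2],[0,0,0],0]
    - [[0,0,1.5],[0,0,0],0]
    - [[0,0,2],[0,0,0],0]
    - [[0,0,2.5],[0,0,0],0]
    - [[0,0,2.5],[0,0,0],0]
    - [[0,0,2],[0,0,0],0]
    - [[0,0,1],[0,0,0],0]

```text
t: 13.95
eef_pos: [488.0, -117.1, 186.2]
tcp_rot: [-3.141, 0.003, 3.09]
ft_force: [-0.5, 0.2, -0.8]
opening: 0.136
grip_force: 30.0
```

```bash
python3 - <<'E'
from h import *
s=read_camera("side");t=read_camera("top");st=state();print(st["ft_force"],st["moment"],st["opening"])
cv2.imwrite("pics/cs5.png",np.hstack([cv2.resize(s[170:320,310:450],None,fx=4,fy=4,interpolation=cv2.INTER_CUBIC),cv2.resize(t[160:220,390:430],None,fx=6,fy=10,interpolation=cv2.INTER_CUBIC)]))
E
```

```text
[-0.28123413  0.20392306 -1.29426456] [ 0.05250593  0.11500283 -0.02006446] 0.13556733046285477
```

View pics/cs5.png

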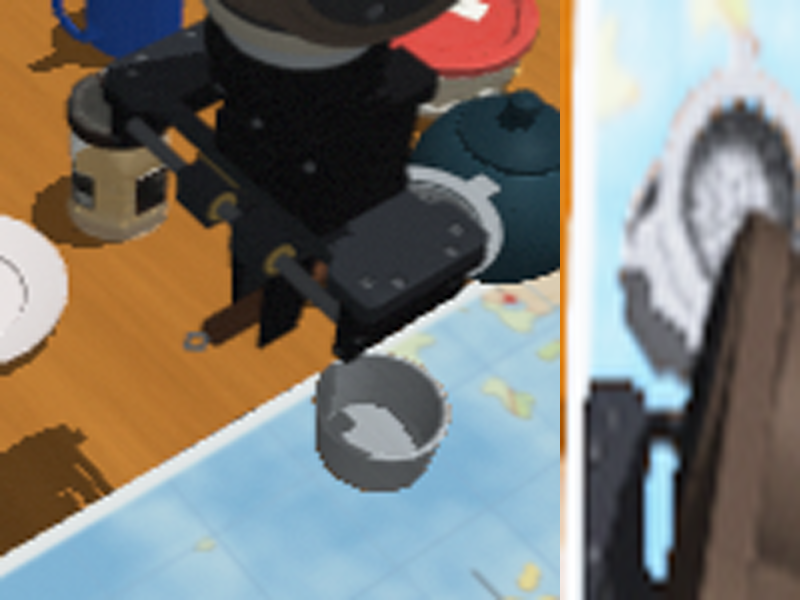

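The strainer is lifted and the drip cup has stayed in place. I'll check that it is level using the tail end at crop (185,342) and the lug at crop (490,183).

```bash
python3 - <<'E'
from h import *
x=np.array([np.cos(-.052),np.sin(-.052),0]);g=np.array([487.,-117.1,203.7])
print("tail seen 356,255.5 pred",proj("side",g-53*x),"lug seen 432.5,216 pred",proj("side",g+150*x+[0,0,-8]), "10mm lower",proj("side",g+150*x+[0,0,-18]))
print("top lug seen 420.8,162.5 pred",proj("top",g+150*x+[0,0,-8]))
print("mug side/top",proj("side",np.array([563,338.5,101.])),proj("top",np.array([563,338.5,101.])))
E
```

```text
tail seen 356,255.5 pred [354.17894855 257.20316479] lug seen 432.5,216 pred [430.99263239 215.74135097] 10mm lower [430.15883963 219.09186762]
top lug seen 420.8,162.5 pred [419.92079215 163.72251488]
mug side/top [285.6508847  161.79497038] [269.2418577  194.18588017]
```

The strainer is level to about 1°. It sits about 4 mm further forward than I assumed, so the foot is at TCP + (101,-6,-18). Next I carry it across.

move_arm:
  commands:
    - [[0,1,0],[0,0,0],0]
    - [[-0.1,2,0],[0,0,0],0]
    - [[-0.2,3,0],[0,0,0],0]
    - [[-0.2,3.5,0],[0,0,0],0]
    - [[-0.2,3.5,0],[0,0,0],0]
    - [[-0.2,3.5,0],[0,0,0],0]
    - [[-0.2,3.5,0],[0,0,0],0]
    - [[-0.2,3.5,0],[0,0,0],0]
    - [[-0.2,3.5,0],[0,0,0],0]
    - [[-0.2,3.5,0],[0,0,0],0]

```text
t: 15.05
eef_pos: [469.6, 189.8, 182.5]
tcp_rot: [-3.141, -0.002, 3.09]
ft_force: [0.5, -0.4, -0.8]
opening: 0.132
grip_force: 30.0
```

move_arm:
  commands:
    - [[-0.2,3.5,0],[0,0,0],0]
    - [[-0.2,3.5,0],[0,0,0],0]
    - [[-0.2,3.5,0],[0,0,0],0]
    - [[-0.2,2.7,0],[0,0,0],0]
    - [[-0.1,1.7,0],[0,0,0],0]
    - [[0,0.8,0],[0,0,0],0]
    - [[0,0,-0.5],[0,0,0],0]
    - [[0,0,-1],[0,0,0],0]
    - [[0,0,-0.5],[0,0,0],0]
    - [[0,0,0],[0,0,0],0]

```text
t: 16.05
eef_pos: [461.5, 343.9, 162.6]
tcp_rot: [-3.141, -0.002, 3.088]
ft_force: [0.3, 0.4, -0.2]
opening: 0.133
grip_force: 30.0
```

```bash
python3 - <<'E'
from h import *
s=read_camera("side");t=read_camera("top");st=state();print(st["eef_pos"],st["tcp_rot"])
cv2.imwrite("pics/cs6.png",np.hstack([cv2.resize(s[90:210,235:335],None,fx=5,fy=5,interpolation=cv2.INTER_CUBIC),cv2.resize(t[165:225,245:295],None,fx=6,fy=10,interpolation=cv2.INTER_CUBIC)]))
E
```

```text
[461.89335375 344.40114359 163.5624795 ] [-3.14149875e+00 -2.45683362e-04  3.08860614e+00]
```

View pics/cs6.png

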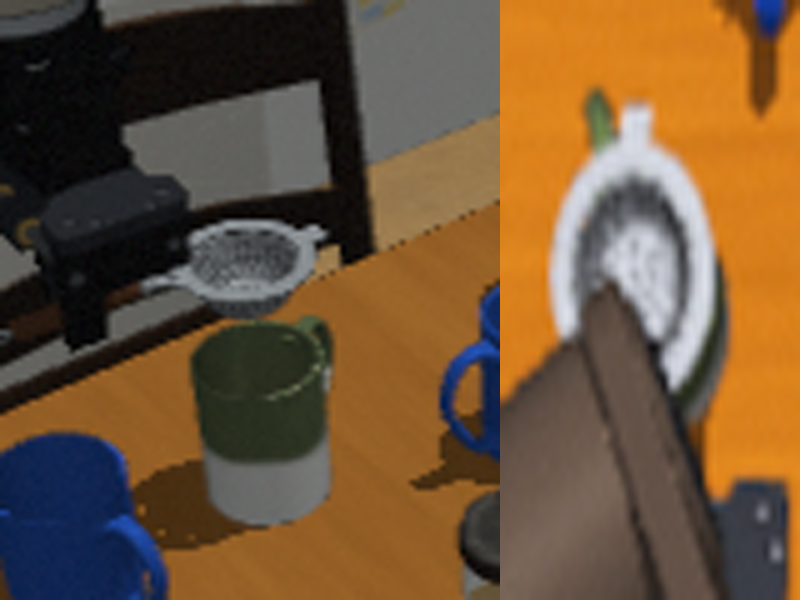

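The strainer is level above the mug. In the left crop the flange is centred at about (250,257) and the rim at about (260,361). In the right crop the flange is centred at about (634,278).

```bash
python3 - <<'E'
from h import *
zf=173.7
print("flange top",onz("top",(267.3,192.8),zf),"side",onz("side",(285.1,141.4),zf),"mug side",onz("side",(287,162.2),101))
F=np.array([562.5,338.5,zf]);print("expected flange px",proj("top",F),proj("side",F))
s=cv2.imread("pics/side0.png");h=cv2.cvtColor(s,cv2.COLOR_BGR2HSV)
# mug body axis in side view: left/right silhouette edges at rows; table-level & rim-level check
for v in (168,172,176,180,186,188):
    r=s[v,265:310].astype(int);hh=h[v,265:310]
    m=~((hh[:,0]<20)&(hh[:,1]>90)); x=np.nonzero(m)[0]+265;print(v,x.min(),x.max())
# predicted silhouette for centre c
for c in ((563,338.5),(562,334)):
    a=np.arange(0,6.28,.05)
    for z in(101,50):
        p=np.array([proj("side",np.array([c[0]+39.5*np.cos(t),c[1]+39.5*np.sin(t),z])) for t in a]);print(c,z,p.min(0).round(1),p.max(0).round(1))
E
```

```text
flange top [559.37182129 336.11803698] side [565.25354606 332.83761317] mug side [565.02040887 334.3601184 ]
expected flange px [266.50828927 191.78777542] [283.17352743 140.86190333]
168 274 299
172 275 299
176 275 300
180 276 300
186 276 300
188 277 300
(563, 338.5) 101 [272.1 153.9] [299.1 170.1]
(563, 338.5) 50 [274.  167.4] [300.2 183.8]
(562, 334) 101 [272.6 154.7] [299.7 171. ]
(562, 334) 50 [274.5 168.3] [300.8 184.7]
```

By the same method in both views the offset is about (+0.5,+1.5) mm. I'll nudge it over and lower the foot to about 16 mm above the rim.

move_arm:
  commands:
    - [[0.05,0.15,-0.3],[0,0,0],0]
    - [[0,0,-0.6],[0,0,0],0]
    - [[0,0,-0.7],[0,0,0],0]
    - [[0,0,-0.6],[0,0,0],0]
    - [[0,0,-0.4],[0,0,0],0]
    - [[0,0,-0.2],[0,0,0],0]
    - [[0,0,0],[0,0,0],0]
    - [[0,0,0],[0,0,0],0]
    - [[0,0,0],[0,0,0],0]
    - [[0,0,0],[0,0,0],0]

```text
t: 17.15
eef_pos: [462.3, 346.5, 135.9]
tcp_rot: [3.141, 0.0, 3.09]
ft_force: [0.4, -0.4, -0.6]
opening: 0.137
grip_force: 30.0
```

```bash
python3 - <<'E'
from h import *
s=read_camera("side");t=read_camera("top");st=state();print(st["eef_pos"],st["tcp_rot"],st["ft_force"])
cv2.imwrite("pics/cs7.png",np.hstack([cv2.resize(s[100:200,240:320],None,fx=6,fy=6,interpolation=cv2.INTER_CUBIC),cv2.resize(t[170:220,250:290],None,fx=8,fy=12,interpolation=cv2.INTER_CUBIC)]))
z=st["eef_pos"][2];print("pred foot px",proj("side",np.array([563,338.5,z-18.4])),"flange front",proj("side",np.array([563,338.5,z+9.1])),proj("side",np.array([563,338.5,101.])))
E
```

```text
[462.24277334 346.47180628 135.80181364] [3.14135709e+00 2.42643576e-04 3.08943662e+00] [ 0.39235426 -0.00166892 -0.66014058]
pred foot px [285.14472522 157.22642783] flange front [284.27215302 149.35068236] [285.6508847  161.79497038]
```

View pics/cs7.png

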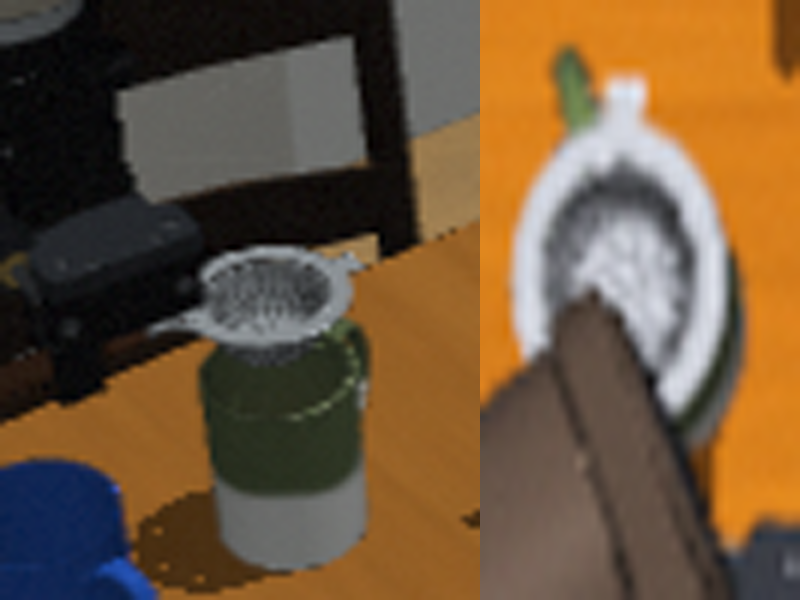

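In both views the flange sits concentric with the rim to within about 1 mm. The foot is about 16 mm above the rim and the strainer is level and still, so I'll hand it in.

```bash
python3 -c "
from cell import *
print(env.job_done())"
```

```text
the job is handed in; nothing more can be done
None
```

Both sugar lumps are in the mug, and the strainer is held level and still, centred over its mouth with the bowl about 16 mm above the rim; the job was handed in at about 17 s, but the hand-in gave no verdict.

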